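Trip-test the live bench supply and load the board

TASK

One of the three bench supply units is switched on (its red lever is raised): trip it with its own yellow test button, and while its lever is down set the green board flat in that unit's tray, square inside the rim, without dropping it. Then lift that lever fully back up so that it stays on. Leave the other two units, the blue board and everything else on the bench as they are.

Things in the scene. Friction and masses are not known exactly. Their poses are not given: they have to be found in the camera images.
- unit_a: One of three like grey bench supply units (fixed). Origin: on the table under the centre of its housing; x points away from the robot side (rear), y to its left, z up. Housing 120 long in x (-60..60) and 130 wide: front deck 45 high from x -60 to 10, rear hump 90 high from x 10 to 60. In front of it, one piece with it, a shallow black tray with an aluminium rim.
- unit_a_tray (a point): Centre of the tray's floor, 110 in front of the unit's origin and 6 above the table, axes as the unit's. Tray inside 86 (x) by 116 (y); rim 5 thick, top 8 above the floor.
- lever_a (a joint): Red-handled trip lever in the unit's hump, hinge along the unit's y at unit (35, 35, 78) mm. 0 rad = on: raised, leaning 15 degrees back past upright against its stop. Grows as it drops towards the robot; 1.5 = off: lying forward, 19 degrees above level. It falls to whichever side of upright (0.26 rad) it is on.
- lever_a_grip (a point): Centre of the lever's red handle, 75 from the hinge (moves with the lever). Handle 45 long along the lever, 18 wide in the unit's y, 14 thick, its end 20 beyond this point.
- button_a (a joint): Yellow round test button, diameter 28, on the unit's hump, centre of its top at unit (35, -38, 104) mm when up; travel in m, 0 = up, 0.008 = fully down (about 4 N); springs back. Pressed beyond about 5 mm it trips a raised lever, which drops.
- unit_b: A like unit, same sizes and axes as unit_a.
- unit_b_tray (a point): The same point of unit_b's tray.
- lever_b (a joint): Trip lever of unit_b, same values.
- lever_b_grip (a point): Handle centre of lever_b.
- button_b (a joint): Test button of unit_b, same values.
- unit_c: A like unit, same sizes and axes as unit_a.
- unit_c_tray (a point): The same point of unit_c's tray.
- lever_c (a joint): Trip lever of unit_c, same values.
- lever_c_grip (a point): Handle centre of lever_c.
- button_c (a joint): Test button of unit_c, same values.
- board: Loose green circuit board with a bare aluminium heat sink, about 0.2 kg. Origin: centre of its underside; board 70 (x) by 100 (y) by 8 thick; heat sink on its centre 44 (x) by 40 (y), its top 36 above the underside.
- blue_board: Like board but blue with a dark heat sink, lying in the tray of a unit that is off. Same sizes and origin. Leave alone.
- air_can: Bystander: white, blue and red spray can, diameter 66, 190 high, standing; origin under its centre.
- screwdriver: Bystander: yellow-handled screwdriver lying behind the units; about 200 long.
- dish: Bystander: small aluminium dish, diameter 84, 22 high; origin under its centre.
- meter: Bystander: yellow multimeter lying flat, 150 (x) by 80 (y) by 40; origin under its centre.
- spool: Bystander: orange spool, diameter 60, 50 high; origin under its centre.
Mind the look-alikes: they are no part of the job. What is shaped like the board but orange or pink is not meant.

How it is judged:
By the outcome, as a careful person would: the job done as asked, in the order asked, and still so for the second after the job is handed in, with the robot touching nothing.
It also fails if it takes over 69 s, if anything falls off the work surface, if the arm or the gripper's body presses on something with over 40 N, if the wrist force passes 120 N, or if a joint passes its speed limit or range.

ROBOT

A 7-joint arm with a two-finger parallel gripper is mounted at the origin on the work surface. World frame = base frame: x ahead of the robot, y to its left, z up, the work surface at z = 0. Lengths are in m, angles in degrees, forces in N, time in s.
With the tool pointing down it reaches from about 0.425 to 0.875 m from the base axis. Payload 4.7 kg.
Tool frame: the origin (TCP) lies at the very end of the fingers, on their centre line; the grasp point (between the pads) lies 19 mm behind it; z points along the fingers, x is the direction in which the jaws open and shut, and the axes are right-handed (so a half turn about z gives the same grasp; the last joint's range is limited). The gripper opens to 87 mm and grips with 3 to 60 N. Pads are 19 mm wide; open, the fingers measure 117 mm over their backs; the gripper's body (75 mm by 190 mm) begins 51 mm behind the grasp point.
Start: joints at [-75.854, 18.392, -4.016, 83.108, 1.295, 78.541, -3.26], TCP at [0.15, 0.632, 0.223] pointing down, gripper open.
Joint ranges: [-163.93, 163.93], [-17.29, 119.83], [-79.2, 71.16], [3.27, 140.29], [-89.18, 269.18], [5.43, 117.66], [-154.24, 154.24]. Speed limits (degrees/s): [147.25, 147.25, 180, 180, 180, 180, 180].

INTERFACE

Orientations are given as [roll, pitch, yaw] about the fixed x, y, z axes, in that order (R = Rz(yaw) Ry(pitch) Rx(roll)).
In Python, from cell import get_obs, viewer, env gives the robot as it stands.
- The arm moves only by the tool jog_arm, never from a script. Its argument "moves" is a list of rows, each a list of 7 numbers: the finger opening in cm, from 0 to 8.7, then the shift along the tool's x, y, z in cm, then the turn, a rotation vector about the tool's x, y, z in rad. In form: [[hand, x, y, z, rx, ry, rz], ...]. A call has 1 to 12 rows; each row is the pose to reach, as a shift and turn from the pose measured when the call began, along the tool's axes at that moment; what a row does not reach only later rows make up. A row lasts 1/12 s, in which the tool goes at most 41.7 mm and 7.16 degrees, less where a joint would pass 70% of its speed; a pose out of reach is approached as far as the arm can. A call with a gripper value outside its range is refused whole. The fingers move at their own pace and stop on an object; "squeeze" is the grip in N (left out, the last holds). Time passes only in rows, so rows that repeat a pose let the fingers close. It gives the time, the measured TCP pose, the force and the opening at its end, in the units of the state.
- get_obs(): the state, without advancing time (a new reading comes with each control period).
- viewer.read_camera(name): name is "scene" or "side" or "wrist"; returns the picture (480x640x3 uint8, red, green, blue); there is no depth.
- viewer.camera_params(name): a dict with "fx", "fy", "cx", "cy" (pixels), "extrinsics" (4x4, takes a point from camera to world coordinates). Camera axes: x right, y up, looking along -z (the intrinsics and any distortion apply to the point x, -y, -z); pixel columns grow to the right and rows downward; lengths in m; the calibration is good to about 2 mm. A picture is of the moment at which its call begins: read the wrist's pose just before it. camera_params takes no time and is no camera call; for the wrist camera it gives the pose at the moment of the call.
- env.sign_off(): hands the job in, once; it reports no verdict.
The state is a dict: "time_s": time; "qpos": joint angles; "joint_velocities": joint speeds; "effort": joint torques, N m; "tool_pos": TCP position; "tool_rot": TCP orientation; "force": force on the tool from outside, world axes, zero at the start; "wrist_torque": the same for the moment, N m; "grip_width": finger opening in m.
Only numpy, scipy, OpenCV 4.12 (cv2) and the standard library are available. Lean on these libraries where they do the work, as an engineer would, in place of code of your own. Each camera call takes 0.05 s, during which the arm holds its last target. There are 200 camera calls.

## Working session

There is one attempt and no reset: what is moved stays moved. The work goes in short steps, Python scripts to look and compute and a tool call to move; the robot and the scene stay as the last step left them, time stands still between calls to the robot, and variables do not carry over. Pictures are saved under pics/ and viewed, and the job is handed in when it is done.

Besides the shell and the picture viewer there is one more tool, called after "Request:" as name(argument=value, ...) on one line, values as JSON. jog_arm: Moves the arm, as the interface text tells. Its arguments: {"type":"object","properties":{"moves":{"type":"array"},"squeeze":{"type":"number"}},"required":["moves"]}

```bash
ls; mkdir -p pics
python3 - <<'E'
from cell import get_obs, viewer, env
import cv2,numpy as np
print(get_obs())
for n in ["scene","side","wrist"]:
    p=viewer.camera_params(n); print(n,{k:(np.round(v,4).tolist()) if not isinstance(v,str) else v for k,v in p.items()})
    cv2.imwrite(f"pics/{n}0.png",viewer.read_camera(n)[:,:,::-1])
E
```

```text
pics
{'time_s': 0.0, 'qpos': array([-75.85306213,  18.43965528,  -4.01557117,  83.17518075,
         1.29478966,  78.54067106,  -3.26029287]), 'joint_velocities': array([-0.00853672,  0.08659066,  0.05480934,  0.04880833, -0.02668706,
        0.11647009,  0.06925507]), 'effort': array([-1.41976589e-04, -4.91280019e+01, -4.04051598e-01, -3.12529886e+01,
       -6.39930367e-02,  4.35029995e-02,  1.57211844e-04]), 'tool_pos': array([0.1498833 , 0.63191125, 0.22145233]), 'tool_rot': array([1.79994455e+02, 1.10274712e-01, 7.66625154e+01]), 'force': array([-0.65144046,  0.04715846,  0.07318123]), 'wrist_torque': array([ 0.02398357, -0.0099621 ,  0.02364695]), 'grip_width': 0.0871472762522467}
scene {'fx': 471.3099, 'fy': 471.3099, 'cx': 321.5255, 'cy': 235.9494, 'extrinsics': [[-0.6295, -0.5737, 0.5241, 1.0684], [0.777, -0.4559, 0.4341, 0.4657], [-0.0101, 0.6805, 0.7327, 0.875], [0.0, 0.0, 0.0, 1.0]]}
side {'fx': 496.0987, 'fy': 496.0987, 'cx': 327.1229, 'cy': 243.0693, 'extrinsics': [[-0.9624, 0.1723, -0.2098, 0.2996], [-0.2711, -0.5693, 0.7761, 0.8506], [0.0143, 0.8038, 0.5947, 0.784], [0.0, 0.0, 0.0, 1.0]]}
wrist {'fx': 403.3281, 'fy': 403.3281, 'cx': 315.5202, 'cy': 242.4416, 'extrinsics': [[0.2307, -0.9428, -0.2405, 0.0839], [0.973, 0.2232, 0.0585, 0.6482], [-0.0015, -0.2475, 0.9689, 0.3841], [0.0, 0.0, 0.0, 1.0]]}
```

View pics/scene0.png

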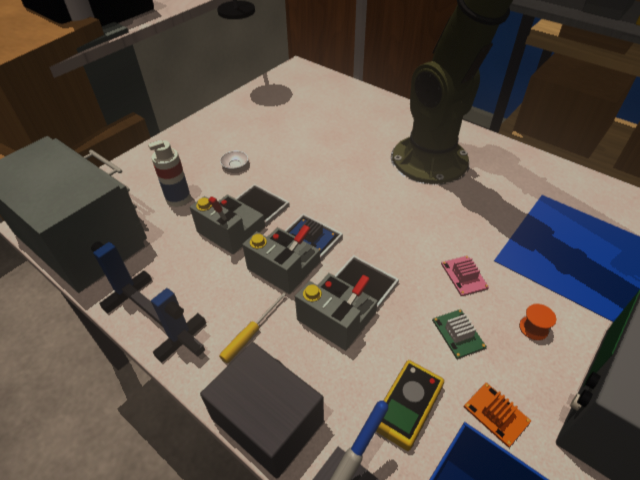

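View pics/side0.png

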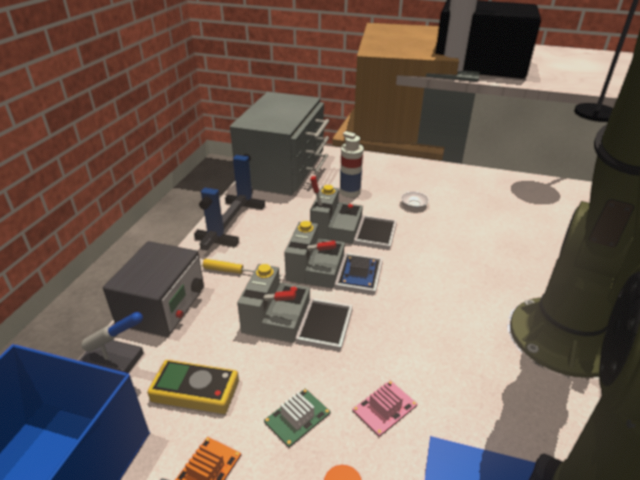

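View pics/wrist0.png

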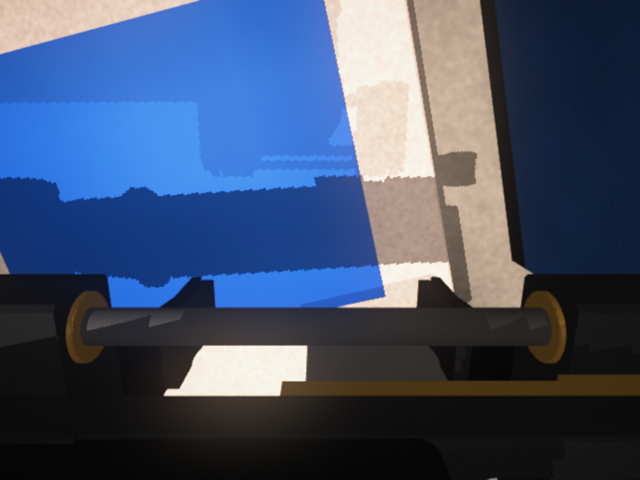

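The scene picture shows three units. The one with the raised lever is nearest the can, with its button at about (203,203) and its lever at (215,203). The green board is at about (459,333).

```bash
cat > h.py <<'E'
from cell import get_obs, viewer, env
import cv2,numpy as np
def ray(p,uv):
    E=np.array(p["extrinsics"]); d=np.array([(uv[0]-p["cx"])/p["fx"],-(uv[1]-p["cy"])/p["fy"],-1])
    return E[:3,3],E[:3,:3]@d
def plane(p,uv,z):
    o,d=ray(p,uv); return o+d*(z-o[2])/d[2]
def proj(p,X):
    E=np.array(p["extrinsics"]); c=E[:3,:3].T@(np.array(X)-E[:3,3])
    return np.array([p["cx"]+p["fx"]*c[0]/-c[2],p["cy"]+p["fy"]*c[1]/c[2]])
def tri(p1,a,p2,b):
    o1,d1=ray(p1,a);o2,d2=ray(p2,b)
    s=np.linalg.lstsq(np.c_[d1,-d2],o2-o1,rcond=None)[0]
    x,y=o1+s[0]*d1,o2+s[1]*d2; return (x+y)/2,np.linalg.norm(x-y)
def blobs(im,lo,hi,amin=15):
    m=cv2.inRange(cv2.cvtColor(im,cv2.COLOR_RGB2HSV),lo,hi)
    n,l,s,c=cv2.connectedComponentsWithStats(m)
    return [(c[i].round(1),s[i].tolist(),l==i) for i in range(1,n) if s[i][4]>=amin]
E
python3 - <<'E'
from h import *
P={n:viewer.camera_params(n) for n in("scene","side")}
I={n:cv2.imread(f"pics/{n}0.png")[:,:,::-1].copy() for n in P}
for n in P:
    for nm,lo,hi in(("yel",(22,150,90),(32,255,255)),("red",(0,170,90),(6,255,255)),("green",(45,70,30),(85,255,255))):
        for c,s,m in blobs(I[n],lo,hi):
            print(n,nm,c,s, plane(P[n],c,.104 if nm=="yel" else 0.008).round(3))
            if nm=="green" and s[4]>500:
                k=cv2.convexHull(np.argwhere(m)[:,::-1].astype(np.int32)); k=cv2.approxPolyDP(k,6,True)[:,0]
                q=np.array([plane(P[n],u,.008)[:2] for u in k]);print(k.tolist(),q.round(4).tolist())
for n,(x,y,w,h) in dict(scene=(180,180,120,90),side=(290,160,120,90)).items():
    cv2.imwrite(f"pics/{n}_crop.png",cv2.resize(I[n][y:y+h,x:x+w,::-1],None,fx=6,fy=6,interpolation=cv2.INTER_CUBIC))
E
```

```text
scene yel [201.7 203.2] [196, 198, 12, 13, 95] [ 0.612 -0.283  0.104]
scene yel [257.2 240.2] [250, 234, 17, 15, 148] [ 0.616 -0.095  0.104]
scene yel [311.3 292.2] [303, 285, 19, 17, 193] [0.65  0.09  0.104]
scene yel [237.7 339. ] [221, 322, 35, 35, 233] [0.817 0.051 0.104]
scene yel [412.6 401.3] [385, 361, 58, 83, 472] [0.716 0.367 0.104]
scene red [211.9 199.5] [209, 197, 7, 6, 26] [ 0.528 -0.366  0.008]
scene red [223.8 201.5] [222, 200, 5, 4, 16] [ 0.514 -0.335  0.008]
scene red [301.5 233. ] [294, 225, 15, 17, 111] [ 0.472 -0.094  0.008]
scene red [275.4 235.7] [273, 234, 6, 5, 22] [ 0.52  -0.139  0.008]
scene red [360.4 284.2] [353, 275, 16, 20, 156] [0.51  0.117 0.008]
scene red [327.9 283.5] [325, 281, 7, 6, 29] [0.555 0.057 0.008]
scene red [431.8 380.6] [430, 378, 5, 6, 23] [0.613 0.362 0.008]
scene green [624.4 323.1] [611, 290, 29, 65, 198] [0.244 0.616 0.008]
scene green [459.1 337.3] [434, 311, 49, 47, 622] [0.494 0.358 0.008]
[[482, 348], [457, 357], [434, 321], [461, 312]] [[0.4871, 0.4066], [0.5373, 0.3765], [0.4916, 0.2975], [0.4349, 0.3317]]
scene green [400.6 415.9] [384, 399, 35, 35, 692] [0.71  0.353 0.008]
[[418, 414], [409, 433], [384, 418], [391, 399]] [[0.6871, 0.3758], [0.7272, 0.3812], [0.7327, 0.3309], [0.6943, 0.321]]
side yel [327.6 189. ] [322, 185, 12, 9, 65] [ 0.605 -0.274  0.104]
side yel [305.4 225.6] [299, 222, 14, 9, 85] [ 0.609 -0.09   0.104]
side yel [222. 264.] [204, 259, 38, 11, 171] [0.737 0.103 0.104]
side yel [264.5 270.2] [257, 265, 16, 12, 125] [0.641 0.096 0.104]
side yel [193.5 391. ] [149, 371, 87, 33, 529] [0.638 0.418 0.104]
side red [326.1 244. ] [318, 241, 17, 6, 59] [ 0.575 -0.157  0.008]
side red [286.5 292.9] [276, 288, 21, 9, 110] [0.611 0.051 0.008]
side green [172.8 376.2] [157, 363, 32, 27, 542] [0.74  0.337 0.008]
[[188, 366], [177, 389], [157, 386], [170, 363]] [[0.7246, 0.3069], [0.7179, 0.3614], [0.7573, 0.3659], [0.7621, 0.3102]]
```

View pics/scene_crop.png

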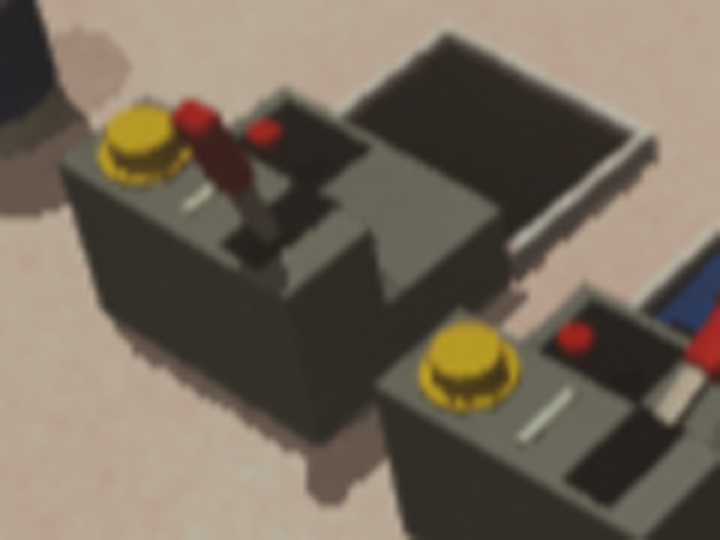

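View pics/side_crop.png

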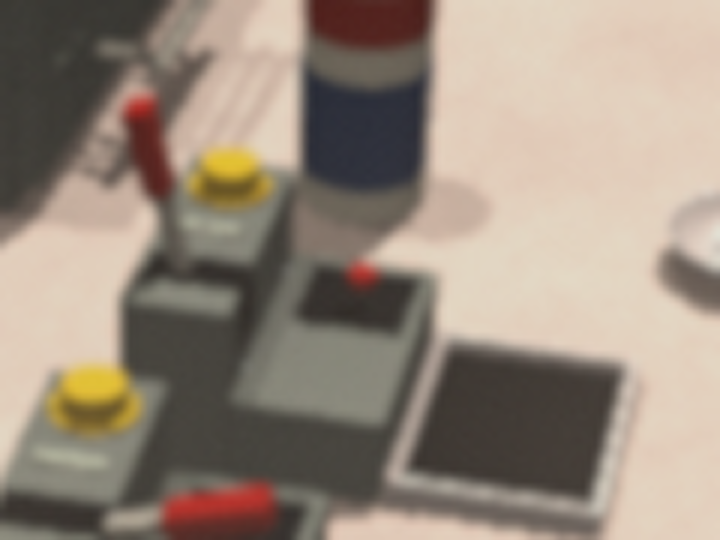

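The raised unit's button measures (0.61,-0.28). The tray corners in both crops are clear enough to fit its yaw. I'll compute that unit's pose, the board corners from both views, and the can.

```bash
cat >> h.py <<'E'
from scipy.spatial.transform import Rotation as R
def rot(o): return R.from_euler("xyz",o["tool_rot"],degrees=True)
def delta(pos,yaw,tilt=None):
    "tool shift (cm) and rotvec to reach TCP pos, pointing down, tool x at yaw deg"
    o=get_obs(); r=rot(o); t=R.from_euler("xyz",[180,0,yaw],degrees=True)
    if tilt is not None: t=tilt*t
    return (r.inv().apply(np.array(pos)-o["tool_pos"])*100).round(2),(r.inv()*t).as_rotvec().round(3)
E
python3 - <<'E'
from h import *
P={n:viewer.camera_params(n) for n in("scene","side")}
print("button tri",tri(P["scene"],(201.7,202.5),P["side"],(327.8,188.2)))
for n,off,q in(("scene",(180,180),[(450,33),(655,133)]),("side",(290,160),[(450,345),(635,365),(605,525),(390,478)])):
    print(n,[plane(P[n],np.array(c)/6+off,.014)[:2].round(4).tolist() for c in q])
print("can base", plane(P["scene"],(180,197),0).round(3),plane(P["side"],(350,190),0).round(3))
for n in P:
    im=cv2.imread(f"pics/{n}0.png")
    x,y=(420,300) if n=="scene" else (250,375)
    cv2.imwrite(f"pics/{n}_b.png",cv2.resize(im[y:y+75,x:x+90],None,fx=6,fy=6,interpolation=cv2.INTER_CUBIC))
print(delta((.5,.36,.25),60),delta((.5,.36,.25),-30))
E
```

```text
button tri (array([ 0.60809912, -0.28942685,  0.09826094]), np.float64(0.0020147321842213287))
scene [[0.419, -0.3092], [0.4106, -0.1898]]
side [[0.5021, -0.3015], [0.4161, -0.3102], [0.4083, -0.1835], [0.5049, -0.1902]]
can base [ 0.571 -0.45   0.   ] [ 0.583 -0.46   0.   ]
(array([-18.4 ,  40.34,  -2.8 ]), array([0.   , 0.001, 0.291])) (array([-18.4 ,  40.34,  -2.8 ]), array([1.000e-03, 1.000e-03, 1.862e+00]))
```

View pics/scene_b.png

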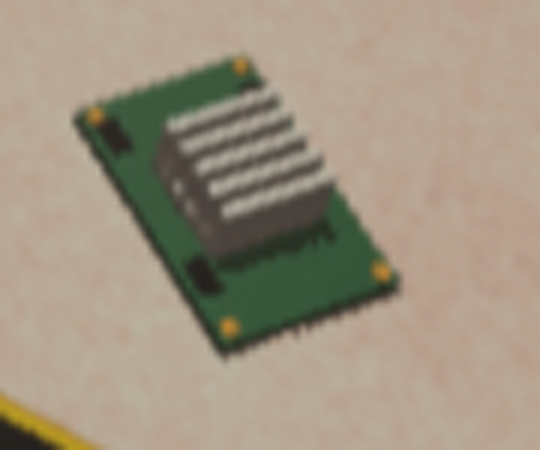

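Run:
```python
from h import *
print(delta((.55,.30,.31),38),delta((.6,-.26,.31),4.5))
```

```text
(array([-23.09,  46.59,  -8.79]), array([0.001, 0.001, 0.675])) (array([-76.43,  64.37,  -8.71]), array([1.000e-03, 1.000e-03, 1.259e+00]))
```

Request:
jog_arm(moves=[[8.7, -4, 8, -8.7, 0, 0, 0.12], [8.7, -8, 16, -8.7, 0, 0, 0.24], [8.7, -12, 24, -8.7, 0, 0, 0.36], [8.7, -16, 32, -8.7, 0, 0, 0.48], [8.7, -20, 40, -8.7, 0, 0, 0.6], [8.7, -23, 46.6, -8.7, 0, 0, 0.68], [8.7, -23, 46.6, -8.7, 0, 0, 0.68], [8.7, -23, 46.6, -8.7, 0, 0, 0.68], [8.7, -23, 46.6, -8.7, 0, 0, 0.68], [8.7, -23, 46.6, -8.7, 0, 0, 0.68], [8.7, -23, 46.6, -8.7, 0, 0, 0.68], [8.7, -23, 46.6, -8.7, 0, 0, 0.68]])

```text
time_s: 1.15
tool_pos: [0.5232, 0.3225, 0.3065]
tool_rot: [180.0, 0.1, 37.7]
force: [0.5, 0.2, -0.1]
grip_width: 0.0869
```

Run:
```python
from h import *
print(get_obs()["tool_pos"],get_obs()["qpos"],delta((.6,-.26,.31),4.5))
```

```text
[0.5232217  0.32249511 0.30645544] [-48.63098561  12.70227468  17.58326465  81.39073159  -3.76016775
  86.54911852   6.48892065] (array([-29.56,  50.78,  -0.28]), array([0.001, 0.001, 0.58 ]))
```

Request:
jog_arm(moves=[[0, -29.5, 50.7, -0.3, 0, 0, 0.58], [0, -29.5, 50.7, -0.3, 0, 0, 0.58], [0, -29.5, 50.7, -0.3, 0, 0, 0.58], [0, -29.5, 50.7, -0.3, 0, 0, 0.58], [0, -29.5, 50.7, -0.3, 0, 0, 0.58], [0, -29.5, 50.7, -0.3, 0, 0, 0.58], [0, -29.5, 50.7, -0.3, 0, 0, 0.58], [0, -29.5, 50.7, -0.3, 0, 0, 0.58], [0, -29.5, 50.7, -0.3, 0, 0, 0.58], [0, -29.5, 50.7, -0.3, 0, 0, 0.58], [0, -29.5, 50.7, -0.3, 0, 0, 0.58], [0, -29.5, 50.7, -0.3, 0, 0, 0.58]])

```text
time_s: 2.15
tool_pos: [0.5881, -0.1733, 0.3096]
tool_rot: [179.9, 0.0, 4.5]
force: [0.7, 0.7, -0.3]
grip_width: 0.0152
```

Request:
jog_arm(moves=[[0, -5, 9, 0, 0, 0, 0], [0, -5, 9, 0, 0, 0, 0], [0, -5, 9, 0, 0, 0, 0], [0, -5, 9, 0, 0, 0, 0]])

```text
time_s: 2.48
tool_pos: [0.541, -0.2745, 0.3101]
tool_rot: [179.8, 0.1, 3.9]
force: [-1.4, -0.1, 1.4]
grip_width: 0.0011
```

Run:
```python
from h import *
o=get_obs();print(o["time_s"],o["tool_pos"],o["tool_rot"],delta((.6,-.26,.31),4.5))
cv2.imwrite("pics/w1.png",viewer.read_camera("wrist")[:,:,::-1])
```

```text
2.4833 [ 0.5409903  -0.27452531  0.31007794] [1.79767328e+02 9.64705968e-02 3.85699126e+00] (array([ 5.99, -1.05, -0.01]), array([ 0.004,  0.002, -0.011]))
```

View pics/w1.png

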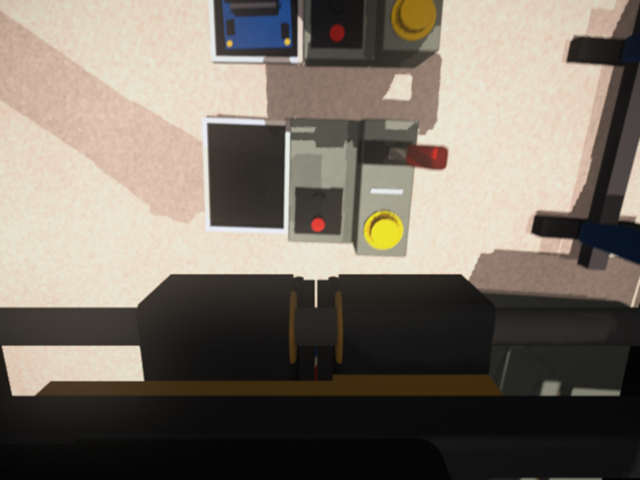

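The wrist picture shows the raised-lever unit well. The tray rim spans about (203,118) to (288,232), the button is at (384,230), and the lever handle is at (427,156).

Run:
```python
from h import *
p=viewer.camera_params("wrist"); im=cv2.imread("pics/w1.png")[:,:,::-1].copy()
for c,s,m in blobs(im,(22,150,150),(32,255,255),100): 
    if s[1]>150: print("btn",c,s,plane(p,c,.104).round(4), plane(p,(s[0]+s[2]/2-.5,s[1]+s[3]/2-.5),.1).round(4))
g=cv2.inRange(cv2.cvtColor(im,cv2.COLOR_RGB2HSV),(0,0,0),(180,255,60))
# tray dark floor: component at (245,175)
n,l,s,c=cv2.connectedComponentsWithStats(g); m=(l==l[175,245]).astype(np.uint8); print(s[l[175,245]])
k=cv2.findContours(m,cv2.RETR_EXTERNAL,cv2.CHAIN_APPROX_NONE)[0][0]; print("floor",cv2.minAreaRect(k))
w=np.array([plane(p,u,.006)[:2]*1000 for u in k[:,0]],np.float32); print(cv2.minAreaRect(w))
for q in [(203,118),(205,232),(288,232),(287,118)]: print(q,plane(p,q,.014).round(4))
cv2.imwrite("pics/w1c.png",cv2.resize(im[105:265,190:460,::-1],None,fx=2.9,fy=2.9,interpolation=cv2.INTER_CUBIC))
```

```text
btn [383.3 230.5] [364, 211, 39, 38, 1073] [ 0.6069 -0.2812  0.104 ] [ 0.6072 -0.2811  0.1   ]
[ 211  126   74  101 5759]
floor ((246.92251586914062, 175.48716735839844), (72.15996551513672, 99.9753189086914), 1.2730298042297363)
((462.2334289550781, -250.24703979492188), (82.47684478759766, 113.59326171875), 1.6783467531204224)
(203, 118) [ 0.414  -0.1898  0.014 ]
(205, 232) [ 0.4166 -0.317   0.014 ]
(288, 232) [ 0.5131 -0.3101  0.014 ]
(287, 118) [ 0.5051 -0.1832  0.014 ]
```

View pics/w1c.png

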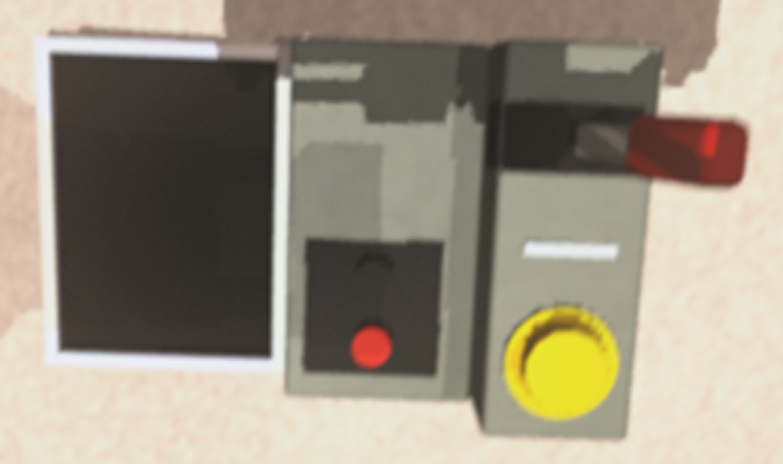

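Run:
```python
from h import *
print(delta((.6085,-.283,.12),2.2),delta((.6085,-.283,.0965),2.2))
```

```text
(array([ 6.44,  1.67, 18.98]), array([0.002, 0.001, 0.033])) (array([ 6.44,  1.67, 21.33]), array([0.002, 0.001, 0.033]))
```

Request:
jog_arm(moves=[[0, 3, 1, 0, 0, 0, 0.03], [0, 6.4, 1.7, 0, 0, 0, 0.03], [0, 6.4, 1.7, 4, 0, 0, 0.03], [0, 6.4, 1.7, 8, 0, 0, 0.03], [0, 6.4, 1.7, 12, 0, 0, 0.03], [0, 6.4, 1.7, 16, 0, 0, 0.03], [0, 6.4, 1.7, 19, 0, 0, 0.03], [0, 6.4, 1.7, 19, 0, 0, 0.03], [0, 6.4, 1.7, 19, 0, 0, 0.03], [0, 6.4, 1.7, 19, 0, 0, 0.03]])

```text
time_s: 3.37
tool_pos: [0.6098, -0.2829, 0.1219]
tool_rot: [179.9, -0.1, 2.5]
force: [0.3, 0.3, 1.1]
grip_width: 0.0005
```

Run:
```python
from h import *
print(delta((.6085,-.283,.0965),2.2))
for n,(x,y) in dict(scene=(150,150),side=(270,130)).items():
    cv2.imwrite(f"pics/{n}1.png",cv2.resize(viewer.read_camera(n)[y:y+120,x:x+160,::-1],None,fx=5,fy=5,interpolation=cv2.INTER_CUBIC))
```

```text
(array([-0.14, -0.  ,  2.54]), array([ 0.003, -0.002,  0.005]))
```

View pics/scene1.png

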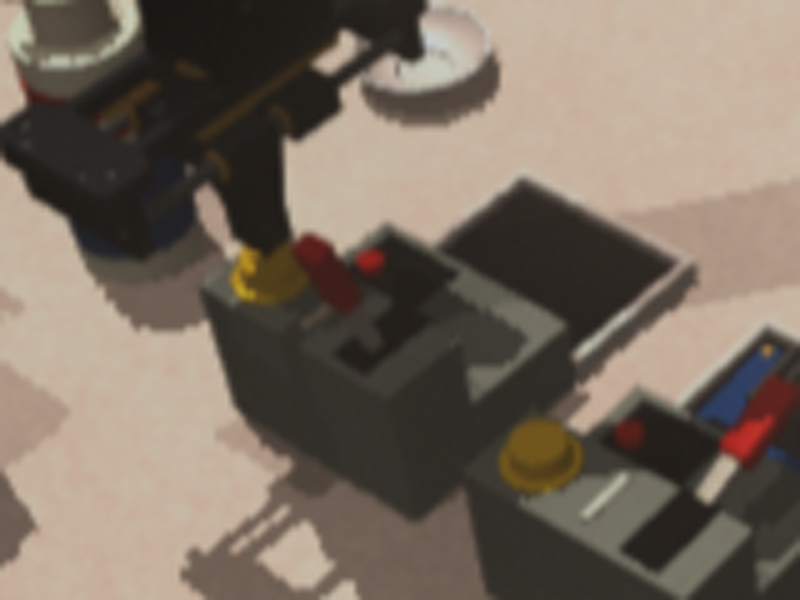

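View pics/side1.png

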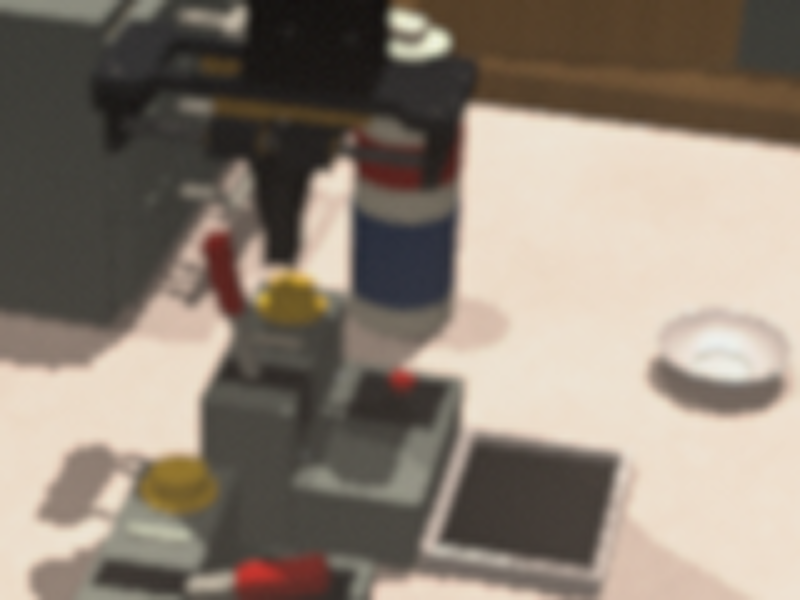

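The fingertips are centred just above the button in both views, so I'll press.

Request:
jog_arm(moves=[[0, -0.1, 0, 1.2, 0, 0, 0], [0, -0.1, 0, 1.8, 0, 0, 0], [0, -0.1, 0, 2.2, 0, 0, 0], [0, -0.1, 0, 2.5, 0, 0, 0], [0, -0.1, 0, 2.5, 0, 0, 0], [0, -0.1, 0, 2.5, 0, 0, 0]])

```text
time_s: 3.97
tool_pos: [0.6094, -0.284, 0.0982]
tool_rot: [179.8, -0.3, 2.4]
force: [-0.2, 0.7, 2.3]
grip_width: 0.0005
```

Run:
```python
from h import *
n,(x,y)="side",(270,130)
cv2.imwrite(f"pics/{n}2.png",cv2.resize(viewer.read_camera(n)[y:y+120,x:x+160,::-1],None,fx=4,fy=4,interpolation=cv2.INTER_CUBIC))
```

```text
(no output)
```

View pics/side2.png

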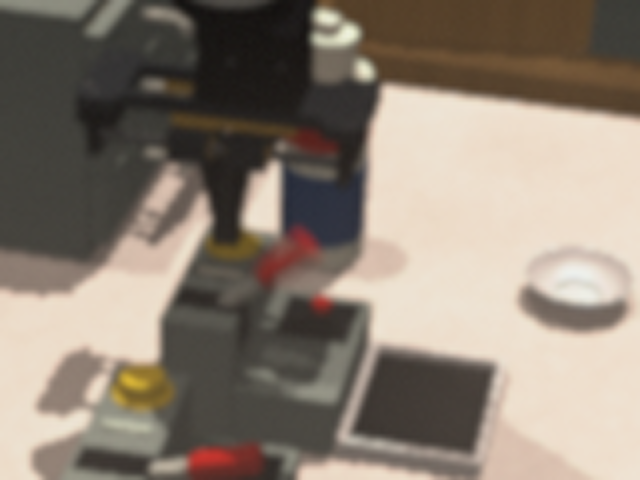

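The lever dropped (tripped). Next I go up and over to view the green board.

Run:
```python
from h import *
print(delta((.52,.333,.25),58))
```

```text
(array([ -6.25, -61.97, -15.42]), array([ 0.005, -0.003, -0.97 ]))
```

Request:
jog_arm(moves=[[0, 0, 0, -4, 0, 0, 0], [0, 0, 0, -8, 0, 0, 0], [0, 0, 0, -12, 0, 0, 0], [0, -0.5, -4, -15.4, 0, 0, -0.05], [0, -1, -8, -15.4, 0, 0, -0.12], [0, -1.5, -12, -15.4, 0, 0, -0.2], [0, -2, -16, -15.4, 0, 0, -0.27], [0, -2, -20, -15.4, 0, 0, -0.33], [8, -2, -24, -15.4, 0, 0, -0.4], [8, -2, -28, -15.4, 0, 0, -0.45], [8, -3, -32, -15.4, 0, 0, -0.5], [8, -3, -36, -15.4, 0, 0, -0.57]])

```text
time_s: 5.02
tool_pos: [0.5616, 0.0766, 0.2507]
tool_rot: [179.7, -0.1, 35.2]
force: [0.7, -0.4, -0.9]
grip_width: 0.0193
```

Run:
```python
from h import *
print(delta((.52,.333,.25),58))
```

```text
(array([ 1.140e+01, -2.334e+01, -2.000e-02]), array([ 0.004, -0.   , -0.397]))
```

Request:
jog_arm(moves=[[8.7, 1.7, -3.5, 0, 0, 0, -0.06], [8.7, 3.4, -7, 0, 0, 0, -0.12], [8.7, 5.1, -10.5, 0, 0, 0, -0.2], [8.7, 6.8, -14, 0, 0, 0, -0.26], [8.7, 8.5, -17.5, 0, 0, 0, -0.32], [8.7, 10.2, -21, 0, 0, 0, -0.38], [8.7, 11.4, -23.3, 0, 0, 0, -0.4], [8.7, 11.4, -23.3, 0, 0, 0, -0.4], [8.7, 11.4, -23.3, 0, 0, 0, -0.4], [8.7, 11.4, -23.3, 0, 0, 0, -0.4]])

```text
time_s: 5.85
tool_pos: [0.5205, 0.3312, 0.2494]
tool_rot: [179.7, 0.1, 58.1]
force: [1.2, -0.6, 0.3]
grip_width: 0.0837
```

Run:
```python
from h import *
o=get_obs();print(o["tool_pos"],o["tool_rot"]); p=viewer.camera_params("wrist")
im=viewer.read_camera("wrist"); cv2.imwrite("pics/w2.png",im[:,:,::-1])
for c,s,m in blobs(im,(40,60,30),(85,255,255),1500):
    k=cv2.convexHull(np.argwhere(m)[:,::-1].astype(np.int32))
    w=np.array([plane(p,u,.008)[:2]*1000 for u in k[:,0]],np.float32);print(c,s,cv2.minAreaRect(w),cv2.boxPoints(cv2.minAreaRect(w)).round(1).tolist())
```

```text
[0.52052238 0.33121737 0.24936219] [1.79708472e+02 1.49489640e-01 5.80895233e+01]
[311.7 163.7] [261, 129, 102, 73, 3988] ((482.9183654785156, 349.96527099609375), (98.46990966796875, 68.89239501953125), 59.7519416809082) [[428.3999938964844, 324.79998779296875], [487.8999938964844, 290.1000061035156], [537.5, 375.1000061035156], [478.0, 409.79998779296875]]
```

View pics/w2.png

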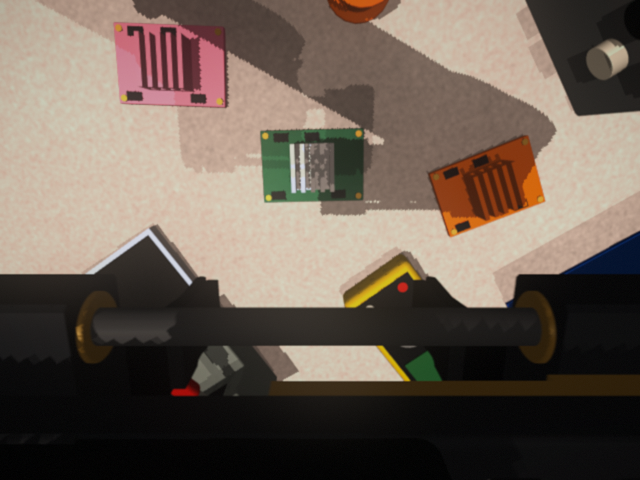

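The green board is at (313,165) px, giving a centre of (0.483,0.350) and a long axis at 59.8°. Its measured size of 98.5 x 68.9 matches the spec.

Run:
```python
from h import *
print(delta((.483,.350,.0135),59.75))
```

```text
(array([-0.31, -4.37, 23.59]), array([ 0.005,  0.002, -0.03 ]))
```

Request:
jog_arm(moves=[[8.7, -0.1, -2, 3, 0.005, 0, -0.03], [8.7, -0.3, -4.4, 6, 0.005, 0, -0.03], [8.7, -0.3, -4.4, 10, 0.005, 0, -0.03], [8.7, -0.3, -4.4, 14, 0.005, 0, -0.03], [8.7, -0.3, -4.4, 17.5, 0.005, 0, -0.03], [8.7, -0.3, -4.4, 18.5, 0.005, 0, -0.03], [8.7, -0.3, -4.4, 18.5, 0.005, 0, -0.03], [8.7, -0.3, -4.4, 18.5, 0.005, 0, -0.03], [8.7, -0.3, -4.4, 18.5, 0.005, 0, -0.03]])

```text
time_s: 6.65
tool_pos: [0.4848, 0.3511, 0.0673]
tool_rot: [179.9, -0.1, 59.7]
force: [0.7, 0.4, 0.7]
grip_width: 0.0874
```

Run:
```python
from h import *
print(delta((.483,.350,.0135),59.75))
p=viewer.camera_params("wrist")
im=viewer.read_camera("wrist"); cv2.imwrite("pics/w3.png",im[:,:,::-1])
print(proj(p,(.483,.35,.036)),proj(p,get_obs()["tool_pos"]))
```

```text
(array([-0.2 , -0.11,  5.38]), array([ 0.002, -0.002, -0.002]))
[311.37745257 275.83205261] [315.67136751 301.5648079 ]
```

View pics/w3.png

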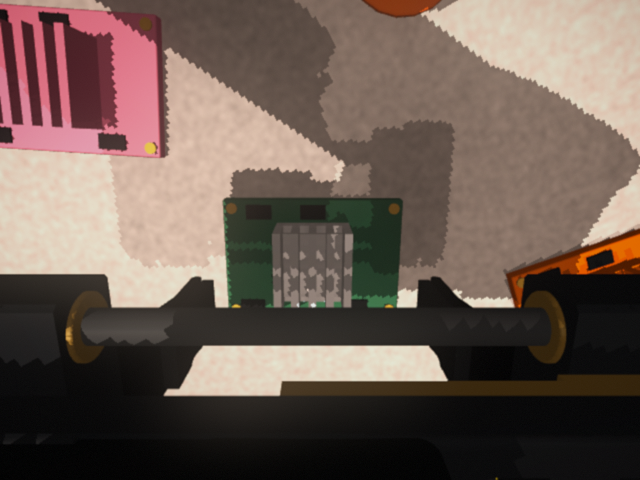

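The board is centred between the fingers, spanning 223 to 403 px with the sink at 273 to 352. I'll descend and grip.

Request:
jog_arm(moves=[[8.7, -0.2, -0.1, 3, 0, 0, 0], [8.7, -0.2, -0.1, 4.8, 0, 0, 0], [8.7, -0.2, -0.1, 5.3, 0, 0, 0], [8.7, -0.2, -0.1, 5.3, 0, 0, 0], [3, -0.2, -0.1, 5.3, 0, 0, 0], [3, -0.2, -0.1, 5.3, 0, 0, 0], [3, -0.2, -0.1, 5.3, 0, 0, 0], [3, -0.2, -0.1, 5.3, 0, 0, 0], [3, -0.2, -0.1, 5.3, 0, 0, 0], [3, -0.2, -0.1, 5.3, 0, 0, 0], [3, -0.2, -0.1, 5.3, 0, 0, 0], [3, -0.2, -0.1, 5.3, 0, 0, 0]], squeeze=30)

```text
time_s: 7.7
tool_pos: [0.483, 0.3503, 0.0145]
tool_rot: [179.9, -0.2, 59.7]
force: [0.3, -0.2, -0.5]
grip_width: 0.0415
```

Request:
jog_arm(moves=[[3, 0, 0, 0, 0, 0, 0], [3, 0, 0, 0, 0, 0, 0], [3, 0, 0, -1, 0, 0, 0], [3, 0, 0, -3, 0, 0, 0], [3, 0, 0, -6, 0, 0, 0], [3, 0, 0, -9, 0, 0, 0], [3, 0, 0, -12, 0, 0, 0], [3, 0, 0, -15, 0, 0, 0], [3, 0, 0, -18, 0, 0, 0], [3, 0, 0, -18, 0, 0, 0], [3, 0, 0, -18, 0, 0, 0]])

```text
time_s: 8.62
tool_pos: [0.4834, 0.3506, 0.1969]
tool_rot: [179.8, -0.4, 59.7]
force: [0.8, -0.6, -2.6]
grip_width: 0.0399
```

Run:
```python
from h import *
cv2.imwrite("pics/w4.png",viewer.read_camera("wrist")[:,:,::-1])
o=get_obs();print(o["grip_width"],o["tool_pos"],delta((.48,-.06,.2),-20),delta((.4622,-.2502,.2),-87.8))
```

```text
0.039974531702508684 [0.48230133 0.34982215 0.19473678] (array([-35.49,  20.5 ,  -0.59]), array([-1.000e-03, -4.000e-03,  1.391e+00])) (array([-52.8 ,  28.56,  -0.63]), array([-0.003, -0.003,  2.574]))
```

View pics/w4.png

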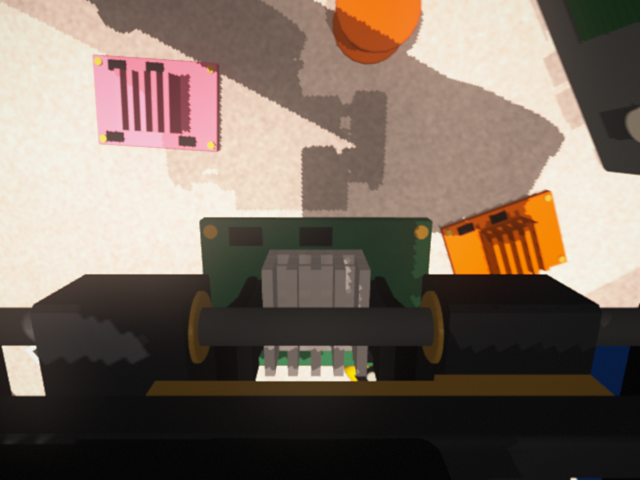

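The board is held firmly (40 mm opening), square to the tool and level. I'll carry it to the tray.

Request:
jog_arm(moves=[[3, -2.5, 1.4, -0.5, 0, 0, 0.1], [3, -5.5, 3.1, -0.5, 0, 0, 0.2], [3, -8.5, 4.8, -0.5, 0, 0, 0.3], [3, -11.5, 6.5, -0.5, 0, 0, 0.4], [3, -14.5, 8.2, -0.5, 0, 0, 0.52], [3, -17.5, 9.9, -0.5, 0, 0, 0.64], [3, -20.5, 11.7, -0.5, 0, 0, 0.76], [3, -23.5, 13.5, -0.5, 0, 0, 0.88], [3, -26.5, 15.2, -0.5, 0, 0, 1.0], [3, -29.5, 17, -0.5, 0, 0, 1.12], [3, -32.5, 18.7, -0.5, 0, 0, 1.24], [3, -35.5, 20.5, -0.5, 0, 0, 1.36]])

```text
time_s: 9.67
tool_pos: [0.4781, -0.0616, 0.1972]
tool_rot: [-179.9, 0.1, -18.6]
force: [1.3, -0.6, -3.1]
grip_width: 0.04
```

Run:
```python
from h import *
o=get_obs();print(o["grip_width"],o["tool_pos"],o["tool_rot"],delta((.4622,-.2502,.19),-87.8))
```

```text
0.03997173591977127 [ 0.4780517  -0.06155641  0.19718109] [-1.79926709e+02  6.76309856e-02 -1.85714934e+01] (array([ 4.51, 18.39,  0.69]), array([-0.   ,  0.002,  1.208]))
```

Request:
jog_arm(moves=[[3, 0.5, 2, 0.5, 0, 0, 0.1], [3, 1, 4.5, 0.6, 0, 0, 0.2], [3, 1.6, 7, 0.6, 0, 0, 0.3], [3, 2.3, 9.5, 0.6, 0, 0, 0.4], [3, 3, 12, 0.6, 0, 0, 0.52], [3, 3.6, 14.5, 0.6, 0, 0, 0.64], [3, 4.2, 17, 0.6, 0, 0, 0.76], [3, 4.5, 18.4, 0.6, 0, 0, 0.88], [3, 4.5, 18.4, 0.6, 0, 0, 1.0], [3, 4.5, 18.4, 0.6, 0, 0, 1.1], [3, 4.5, 18.4, 0.6, 0, 0, 1.2], [3, 4.5, 18.4, 0.6, 0, 0, 1.208]])

```text
time_s: 10.67
tool_pos: [0.4607, -0.2498, 0.189]
tool_rot: [179.8, 0.1, -88.0]
force: [0.1, 0.6, -2.8]
grip_width: 0.0397
```

Run:
```python
from h import *
o=get_obs();print(o["grip_width"],o["tool_pos"],o["tool_rot"],delta((.4622,-.2502,.1),-87.8))
cv2.imwrite("pics/w5.png",viewer.read_camera("wrist")[:,:,::-1])
for n,(x,y) in dict(scene=(180,130),side=(290,130)).items():
    cv2.imwrite(f"pics/{n}5.png",cv2.resize(viewer.read_camera(n)[y:y+120,x:x+160,::-1],None,fx=5,fy=5,interpolation=cv2.INTER_CUBIC))
```

```text
0.03971209543443792 [ 0.4606985  -0.2498488   0.18903941] [ 1.79752631e+02  1.40378040e-01 -8.79684319e+01] (array([ 0.06, -0.19,  8.9 ]), array([ 0.004,  0.002, -0.003]))
```

View pics/w5.png

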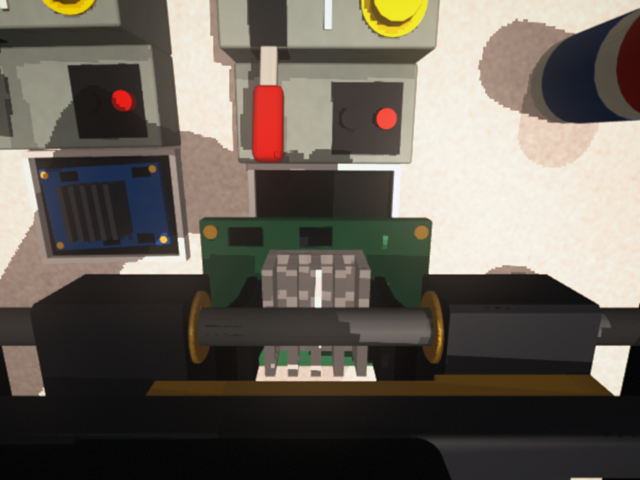

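View pics/side5.png

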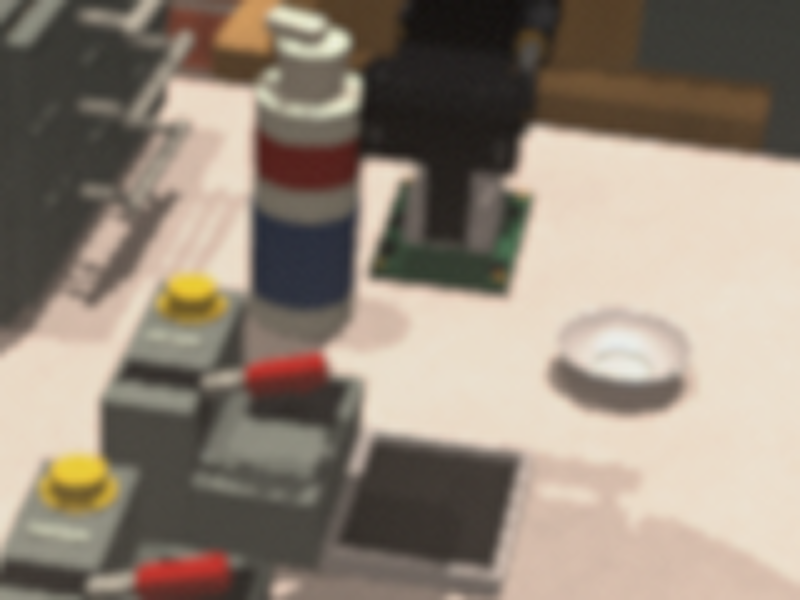

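View pics/scene5.png

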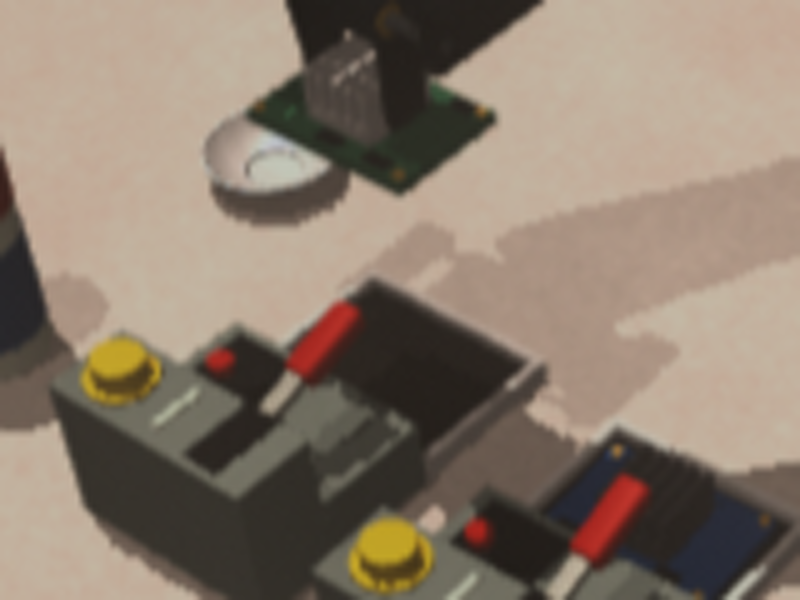

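The lever is down and the board is hovering. In the wrist view the tray's rear rim runs from about (248,165) to (400,165), so I'll use it to refine the tray position.

Run:
```python
from h import *
p=viewer.camera_params("wrist"); im=cv2.imread("pics/w5.png")
for q in [(248,166),(400,164),(255,172),(394,170),(246,214),(399,214)]: print(q,plane(p,q,.014 ).round(4))
hs=cv2.cvtColor(im,cv2.COLOR_BGR2HSV); m=cv2.inRange(hs,(0,150,60),(8,255,255))[:,200:320]; ys,xs=np.nonzero(m)
print("handle",xs.min()+200,xs.max()+200,ys.min(),ys.max(),plane(p,(xs.mean()+200,ys.mean()),.107))
cv2.imwrite("pics/w5c.png",cv2.resize(im[60:230,220:420],None,fx=3.9,fy=3.5,interpolation=cv2.INTER_CUBIC))
o=get_obs();o2=R.from_matrix(np.array(p["extrinsics"])[:3,:3])
# board as held: corners of near edge at px (202,219),(432,219)
zb=o["tool_pos"][2]-.0135+.008
for q in[(201,219),(432,219)]:print("board edge",plane(p,q,zb).round(4))
```

```text
(248, 166) [ 0.5041 -0.1913  0.014 ]
(400, 164) [ 0.5109 -0.3166  0.014 ]
(255, 172) [ 0.4994 -0.1971  0.014 ]
(394, 170) [ 0.5058 -0.3121  0.014 ]
(246, 214) [ 0.4637 -0.1896  0.014 ]
(399, 214) [ 0.4692 -0.3196  0.014 ]
handle 252 283 85 162 [ 0.53564974 -0.21800032  0.107     ]
board edge [ 0.4935 -0.1994  0.1844]
board edge [ 0.4976 -0.2972  0.1844]
```

View pics/w5c.png

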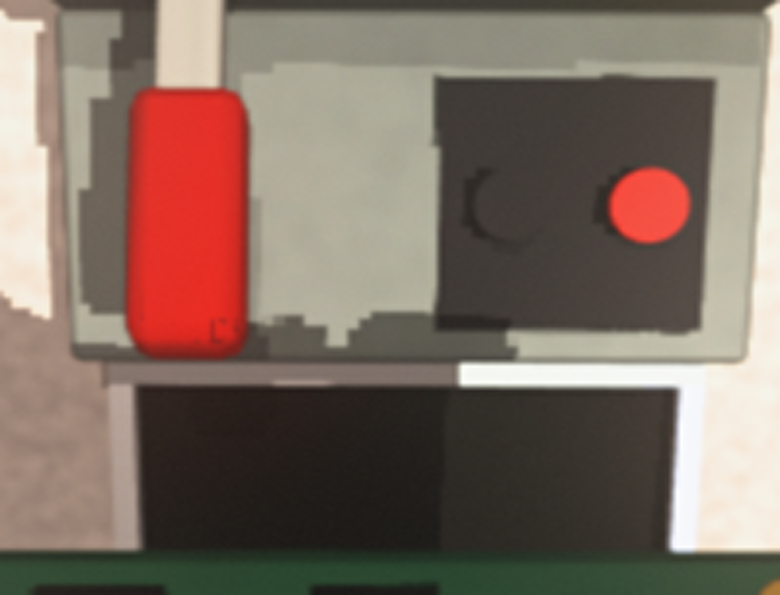

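Run:
```python
from h import *
print(delta((.461,-.255,.05),-87.4))
```

```text
(array([ 0.54,  0.03, 13.99]), array([ 0.003,  0.002, -0.004]))
```

Request:
jog_arm(moves=[[3, 0.3, 0, 2, 0.003, 0.002, 0], [3, 0.5, 0, 4.5, 0.003, 0.002, 0], [3, 0.5, 0, 7, 0.003, 0.002, 0], [3, 0.5, 0, 9.5, 0.003, 0.002, 0], [3, 0.5, 0, 11.5, 0.003, 0.002, 0], [3, 0.5, 0, 13, 0.003, 0.002, 0], [3, 0.5, 0, 14, 0.003, 0.002, -0.005], [3, 0.5, 0, 14, 0.003, 0.002, -0.005], [3, 0.5, 0, 14, 0.003, 0.002, -0.005]])

```text
time_s: 11.57
tool_pos: [0.4611, -0.2545, 0.0498]
tool_rot: [180.0, 0.0, -87.3]
force: [-0.2, -0.5, -1.3]
grip_width: 0.0396
```

Run:
```python
from h import *
o=get_obs();print(o["tool_pos"],o["tool_rot"],delta((.461,-.255,.0205),-87.4))
p=viewer.camera_params("wrist")
im=viewer.read_camera("wrist");cv2.imwrite("pics/w6.png",im[:,:,::-1])
cv2.imwrite("pics/w6c.png",cv2.resize(im[140:290,170:470,::-1],None,fx=2.66,fy=2.66,interpolation=cv2.INTER_CUBIC))
n,(x,y)="side",(290,130)
cv2.imwrite(f"pics/{n}6.png",cv2.resize(viewer.read_camera(n)[y:y+120,x:x+160,::-1],None,fx=5,fy=5,interpolation=cv2.INTER_CUBIC))
```

```text
[ 0.46107084 -0.2545337   0.04977264] [ 1.79971919e+02  4.50077476e-03 -8.72898652e+01] (array([0.05, 0.01, 2.93]), array([0.   , 0.   , 0.002]))
```

View pics/w6c.png

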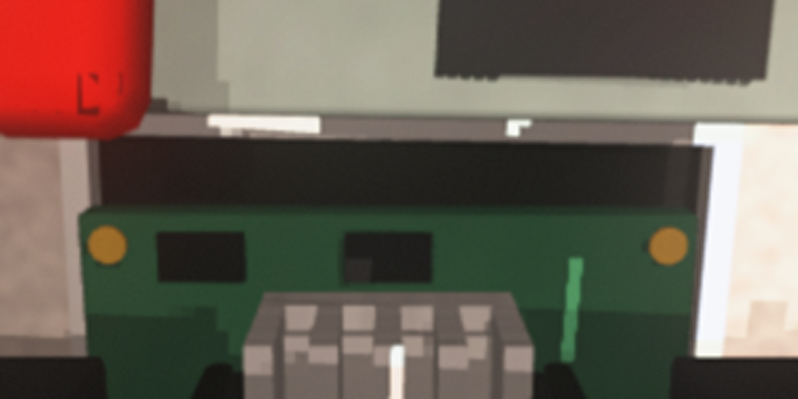

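View pics/side6.png

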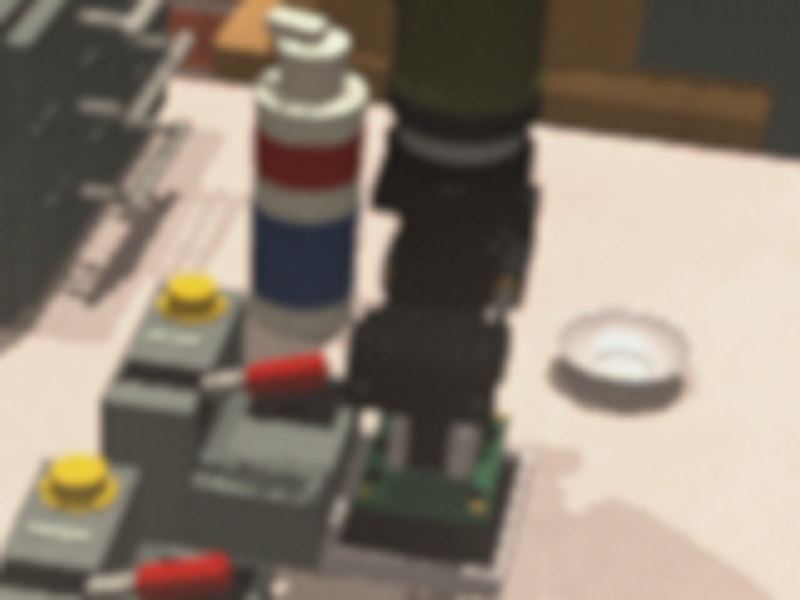

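Run:
```python
from h import *
p=viewer.camera_params("wrist"); r=rot(get_obs());t=get_obs()["tool_pos"]
f=lambda c,z: ((r.inv().apply(plane(p,(170+c[0]/2.66,140+c[1]/2.66),z)-t))*1000).round(1)
print("tray inner rear corners (tool)",f((97,140),.014),f((712,146),.014))
zb=t[2]-.0145+.008
print("board rear corners",f((82,212),zb),f((697,214),zb))
```

```text
tray inner rear corners (tool) [-54.5 -41.3  37. ] [ 60.  -40.2  37. ]
board rear corners [-49.5 -33.6   6.5] [ 49.2 -33.3   6.6]
```

Request:
jog_arm(moves=[[3, 0.15, 0.05, 0.5, 0, 0, 0], [3, 0.3, 0.05, 1.0, 0, 0, 0.004], [3, 0.3, 0.05, 1.6, 0, 0, 0.004], [3, 0.3, 0.05, 2.2, 0, 0, 0.004], [3, 0.3, 0.05, 2.6, 0, 0, 0.004], [3, 0.3, 0.05, 2.85, 0, 0, 0.004], [3, 0.3, 0.05, 2.9, 0, 0, 0.004], [3, 0.3, 0.05, 2.95, 0, 0, 0.004], [3, 0.3, 0.05, 2.95, 0, 0, 0.004]])

```text
time_s: 12.42
tool_pos: [0.4619, -0.2581, 0.0214]
tool_rot: [-179.9, -0.0, -87.5]
force: [-0.0, 0.1, -2.3]
grip_width: 0.0398
```

Run:
```python
from h import *
im=viewer.read_camera("wrist")
print(get_obs()["force"],get_obs()["tool_pos"])
cv2.imwrite("pics/w7c.png",cv2.resize(im[140:290,170:470,::-1],None,fx=2.66,fy=2.66,interpolation=cv2.INTER_CUBIC))
```

```text
[ 0.37947006 -0.24784028 -1.61873751] [ 0.46195861 -0.25811749  0.02155358]
```

View pics/w7c.png

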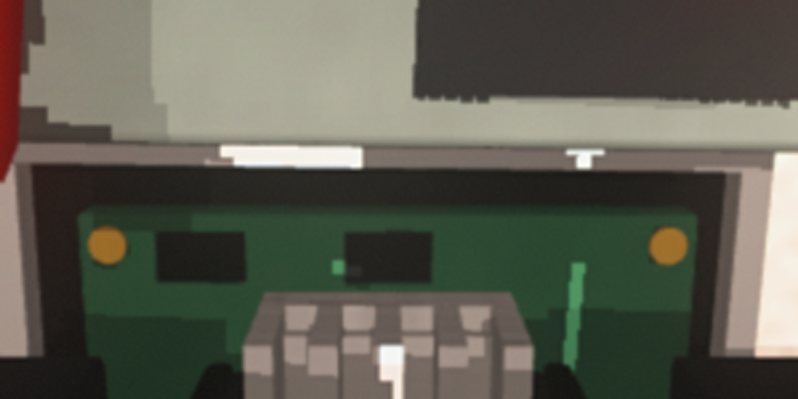

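The board is inside the rim, with gaps of about 7 mm left and 5 mm right. I'll nudge it 1 mm and lower to contact.

Request:
jog_arm(moves=[[3, -0.1, 0, 0, 0, 0, 0], [3, -0.1, 0, 0.1, 0, 0, 0], [3, -0.1, 0, 0.15, 0, 0, 0], [3, -0.1, 0, 0.18, 0, 0, 0], [3, -0.1, 0, 0.18, 0, 0, 0]])

```text
time_s: 12.88
tool_pos: [0.4624, -0.257, 0.0205]
tool_rot: [-179.8, -0.0, -87.5]
force: [-1.6, 2.2, 4.6]
grip_width: 0.0401
```

Contact felt. I'll release and rise straight up.

Request:
jog_arm(moves=[[4.6, 0, 0, 0, 0, 0, 0], [5.2, 0, 0, 0, 0, 0, 0], [6, 0, 0, 0, 0, 0, 0], [6, 0, 0, 0, 0, 0, 0], [6, 0, 0, 0, 0, 0, 0], [6, 0, 0, -1, 0, 0, 0], [6, 0, 0, -4, 0, 0, 0], [6, 0, 0, -8, 0, 0, 0], [6, 0, 0, -12, 0, 0, 0], [6, 0, 0, -16, 0, 0, 0], [6, 0, 0, -18, 0, 0, 0], [6, 0, 0, -18, 0, 0, 0]])

```text
time_s: 13.88
tool_pos: [0.4646, -0.2589, 0.2064]
tool_rot: [-179.3, -0.1, -87.6]
force: [-0.6, -0.4, -0.1]
grip_width: 0.06
```

Run:
```python
from h import *
cv2.imwrite("pics/w8.png",viewer.read_camera("wrist")[:,:,::-1])
n,(x,y)="side",(290,130)
cv2.imwrite(f"pics/{n}8.png",cv2.resize(viewer.read_camera(n)[y:y+120,x:x+160,::-1],None,fx=5,fy=5,interpolation=cv2.INTER_CUBIC))
print(get_obs()["tool_pos"])
```

```text
[ 0.4621895  -0.25721632  0.20154092]
```

View pics/w8.png

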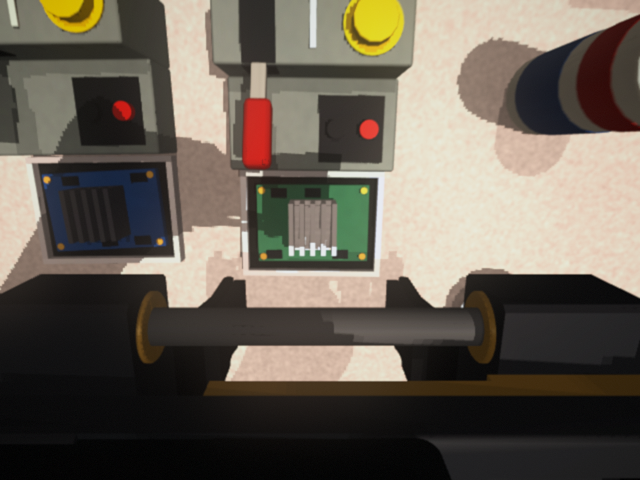

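View pics/side8.png

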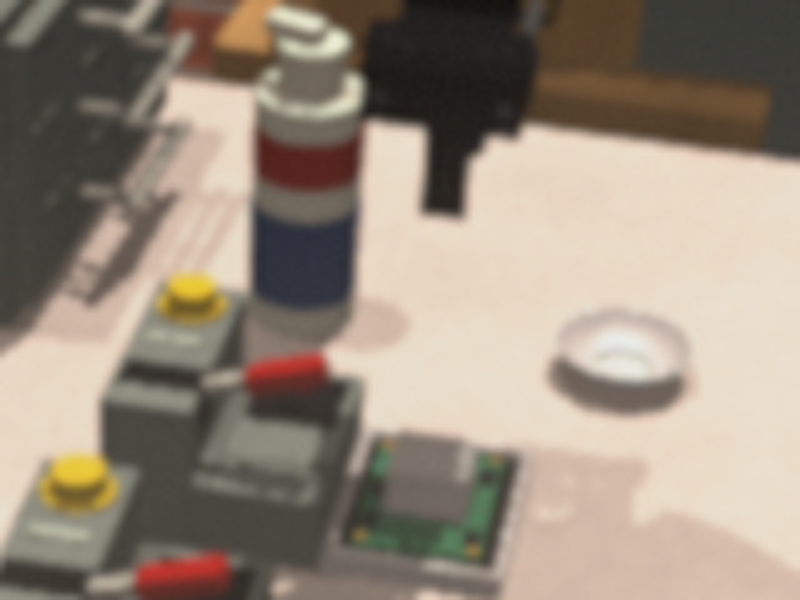

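The board is flat and centred in the tray with an even dark margin (tray 248-378, board 256-372 px). Next is the lever: its handle is at about (0.535,-0.218,0.102).

Run:
```python
from h import *
print(delta((.5346,-.2187,.15),-87.5),delta((.5346,-.2187,.0834),-87.5))
```

```text
(array([-3.54, -7.37,  5.19]), array([-0.005, -0.   , -0.001])) (array([-3.54, -7.34, 11.85]), array([-0.005, -0.   , -0.001]))
```

Request:
jog_arm(moves=[[6, -1.8, -3.5, 0, -0.005, 0, 0], [6, -3.5, -7.3, 0, -0.005, 0, 0], [6, -3.5, -7.4, 2, -0.005, 0, 0], [6, -3.5, -7.4, 4, -0.005, 0, 0], [6, -3.5, -7.4, 5.2, -0.005, 0, 0], [6, -3.5, -7.4, 5.2, -0.005, 0, 0], [6, -3.5, -7.4, 5.2, -0.005, 0, 0], [6, -3.5, -7.4, 5.2, -0.005, 0, 0]])

```text
time_s: 14.65
tool_pos: [0.5348, -0.2197, 0.1505]
tool_rot: [-179.9, -0.0, -87.6]
force: [-0.5, 0.6, 0.7]
grip_width: 0.0601
```

Run:
```python
from h import *
p=viewer.camera_params("wrist")
print(get_obs()["tool_pos"],delta((.5346,-.2187,.0834),-87.5),proj(p,(.5346,-.2187,.107)))
cv2.imwrite("pics/w9.png",viewer.read_camera("wrist")[:,:,::-1])
for n,(x,y) in dict(scene=(180,130),side=(270,130)).items():
    cv2.imwrite(f"pics/{n}9.png",cv2.resize(viewer.read_camera(n)[y:y+120,x:x+160,::-1],None,fx=5,fy=5,interpolation=cv2.INTER_CUBIC))
```

```text
[ 0.53475903 -0.21971195  0.15051744] (array([-0.1 ,  0.02,  6.71]), array([-0.001, -0.   , -0.002])) [314.54224427 268.27719107]
```

View pics/w9.png

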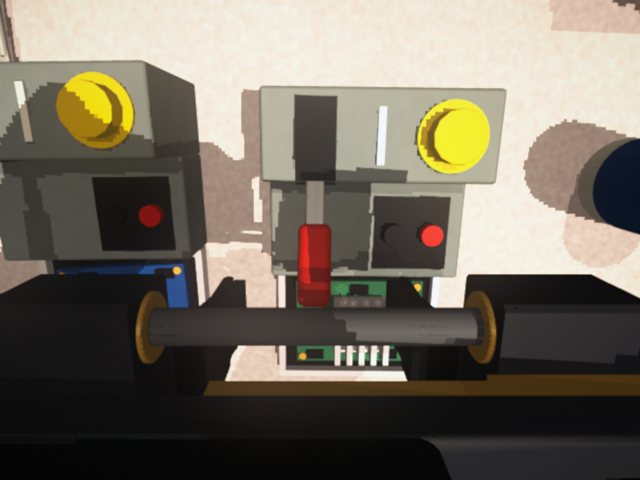

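View pics/side9.png

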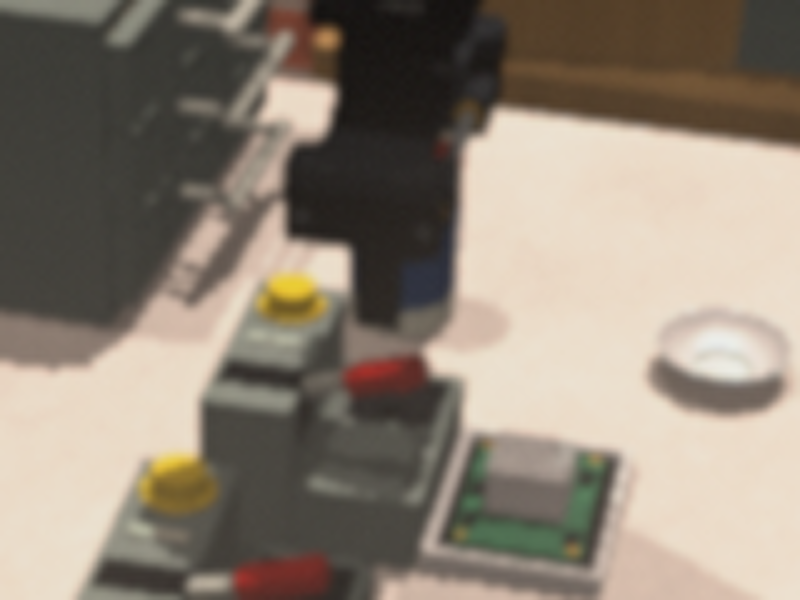

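View pics/scene9.png

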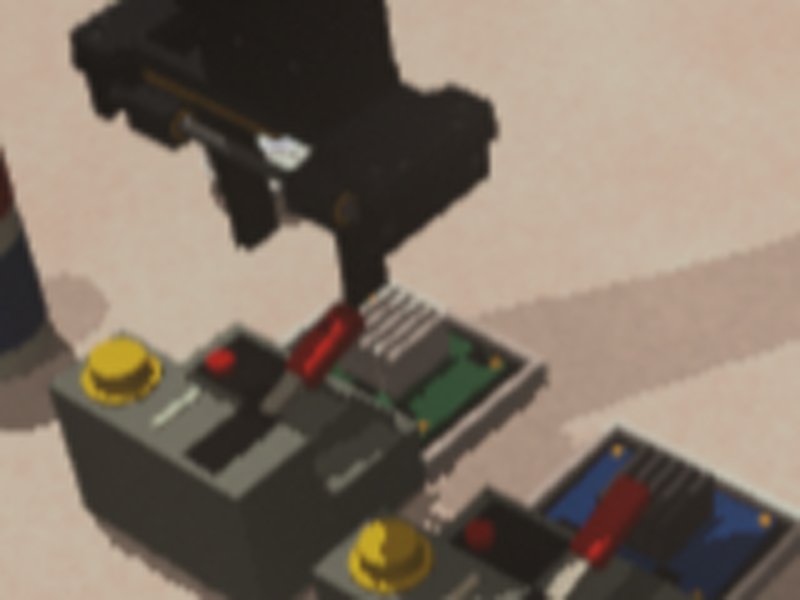

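The handle sits centred between the fingers: 299-331 px wide, centre row 265 against a predicted 268. I'll descend and grip gently.

Request:
jog_arm(moves=[[6, 0, 0, 3, 0, 0, 0], [6, 0, 0, 5.5, 0, 0, 0], [6, 0, 0, 6.7, 0, 0, 0], [6, 0, 0, 6.7, 0, 0, 0], [1, 0, 0, 6.7, 0, 0, 0], [1, 0, 0, 6.7, 0, 0, 0], [1, 0, 0, 6.7, 0, 0, 0], [1, 0, 0, 6.7, 0, 0, 0], [1, 0, 0, 6.7, 0, 0, 0], [1, 0, 0, 6.7, 0, 0, 0], [1, 0, 0, 6.7, 0, 0, 0], [1, 0, 0, 6.7, 0, 0, 0]], squeeze=12)

```text
time_s: 15.8
tool_pos: [0.5356, -0.2189, 0.0843]
tool_rot: [-179.9, 0.1, -87.6]
force: [-0.2, 2.4, 2.0]
grip_width: 0.0184
```

Request:
jog_arm(moves=[[1, 0, -0.25, -0.65, 0, 0, 0], [1, 0, -0.6, -1.3, 0, 0, 0], [1, 0, -0.95, -1.85, 0, 0, 0], [1, 0, -1.35, -2.4, 0, 0, 0], [1, 0, -1.8, -2.85, 0, 0, 0], [1, 0, -2.27, -3.3, 0, 0, 0], [1, 0, -2.8, -3.7, 0, 0, 0], [1, 0, -3.34, -4.05, 0, 0, 0], [1, 0, -3.34, -4.05, 0, 0, 0], [1, 0, -3.34, -4.05, 0, 0, 0]])

```text
time_s: 16.63
tool_pos: [0.5701, -0.2178, 0.1257]
tool_rot: [-179.7, 0.0, -87.5]
force: [0.5, 0.6, 1.5]
grip_width: 0.018
```

Run:
```python
from h import *
print(get_obs()["tool_pos"],get_obs()["force"],get_obs()["grip_width"])
n,(x,y)="side",(270,130)
cv2.imwrite(f"pics/{n}10.png",cv2.resize(viewer.read_camera(n)[y:y+120,x:x+160,::-1],None,fx=4,fy=4,interpolation=cv2.INTER_CUBIC))
```

```text
[ 0.57011264 -0.21780843  0.12566097] [0.46264492 0.55519454 1.5214584 ] 0.017992729202453362
```

View pics/side10.png

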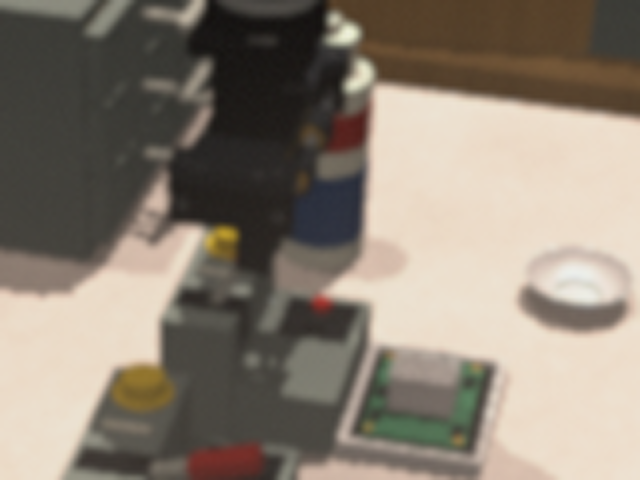

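The lever is following with low force, so I'll continue the arc to the stop.

Request:
jog_arm(moves=[[1, 0, -0.6, -0.3, 0, 0, 0], [1, 0, -1.2, -0.56, 0, 0, 0], [1, 0, -1.8, -0.75, 0, 0, 0], [1, 0, -2.45, -0.89, 0, 0, 0], [1, 0, -3.1, -1.0, 0, 0, 0], [1, 0, -3.75, -1.0, 0, 0, 0], [1, 0, -4.3, -0.97, 0, 0, 0], [1, 0, -4.8, -0.93, 0, 0, 0], [1, 0, -5.3, -0.85, 0, 0, 0], [1, 0, -5.65, -0.75, 0, 0, 0], [1, 0, -5.65, -0.75, 0, 0, 0], [1, 0, -5.65, -0.75, 0, 0, 0]])

```text
time_s: 17.68
tool_pos: [0.6239, -0.216, 0.1336]
tool_rot: [180.0, 0.1, -87.6]
force: [-10.4, -1.7, 2.3]
grip_width: 0.018
```

Run:
```python
from h import *
print(get_obs()["tool_pos"],get_obs()["force"],get_obs()["grip_width"])
n,(x,y)="scene",(180,130)
cv2.imwrite(f"pics/{n}11.png",cv2.resize(viewer.read_camera(n)[y:y+120,x:x+160,::-1],None,fx=4,fy=4,interpolation=cv2.INTER_CUBIC))
```

```text
[ 0.62385064 -0.21603574  0.13360456] [-10.37736148  -1.68050086   2.33989287] 0.01802879533093335
```

View pics/scene11.png

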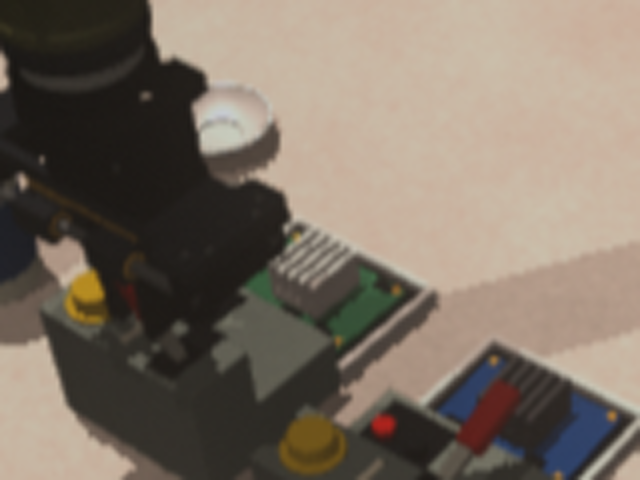

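Force of -10 N along x means the lever is against its stop. I'll open and rise.

Request:
jog_arm(moves=[[3, 0, 0, 0, 0, 0, 0], [5, 0, 0, 0, 0, 0, 0], [5, 0, 0, 0, 0, 0, 0], [5, 0, 0, 0, 0, 0, 0], [5, 0, 0, 0, 0, 0, 0], [5, 0, 0, -2, 0, 0, 0], [5, 0, 0, -5, 0, 0, 0], [5, 0, 0, -9, 0, 0, 0], [5, 0, 0, -13, 0, 0, 0], [5, 0, 4, -15, 0, 0, 0], [5, 0, 8, -15, 0, 0, 0], [5, 0, 11, -15, 0, 0, 0]])

```text
time_s: 18.73
tool_pos: [0.5128, -0.2224, 0.2853]
tool_rot: [-179.9, -0.0, -87.7]
force: [-0.6, -0.0, 0.1]
grip_width: 0.05
```

Request:
jog_arm(moves=[[5, 0, 2, 0, 0, 0, 0], [5, 0, 3, 0, 0, 0, 0], [5, 0, 3, 0, 0, 0, 0], [5, 0, 3, 0, 0, 0, 0], [5, 0, 3, 0, 0, 0, 0], [5, 0, 3, 0, 0, 0, 0]])

```text
time_s: 19.23
tool_pos: [0.4839, -0.2231, 0.2851]
tool_rot: [-179.9, -0.1, -87.6]
force: [-0.3, 0.6, -0.0]
grip_width: 0.0501
```

Run:
```python
from h import *
o=get_obs();print(o["time_s"],o["tool_pos"],o["force"])
cv2.imwrite("pics/w12.png",viewer.read_camera("wrist")[:,:,::-1])
for n,(x,y) in dict(scene=(180,130),side=(270,130)).items():
    im=viewer.read_camera(n)[:,:,::-1]
    cv2.imwrite(f"pics/{n}12.png",cv2.resize(im[y:y+120,x:x+160],None,fx=4,fy=4,interpolation=cv2.INTER_CUBIC))
    cv2.imwrite(f"pics/{n}12f.png",im)
```

```text
19.2333 [ 0.4839009  -0.22313698  0.28509707] [-0.32127096  0.62800829 -0.02374009]
```

View pics/w12.png

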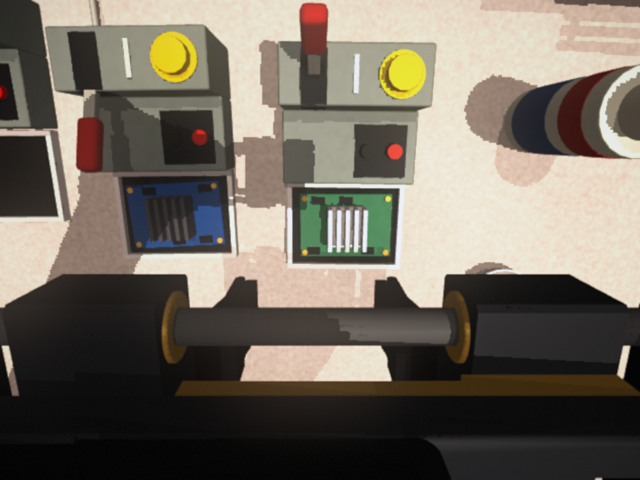

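View pics/side12.png

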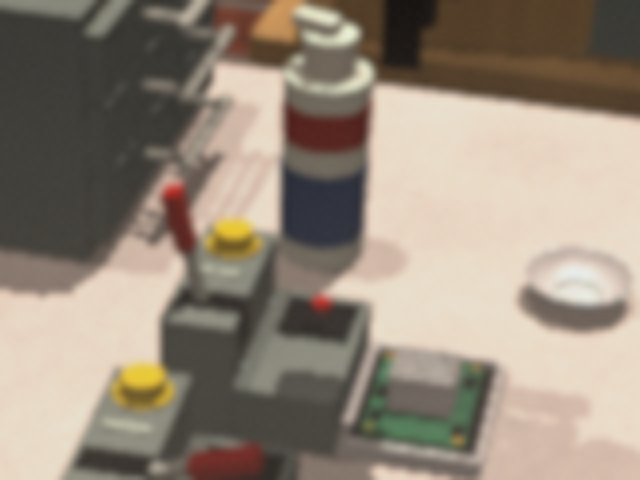

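View pics/scene12f.png

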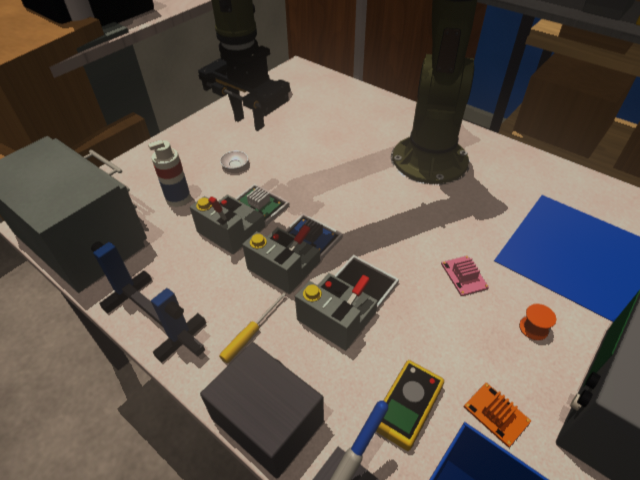

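The lever is fully raised and stays there, and the green board is square and flat in the tray. The other units, the blue board and the bystanders are unchanged, and the gripper is clear. I'll hand in.

```bash
python3 -c "
from cell import env; print(env.sign_off())"
```

```text
the job is handed in; nothing more can be done
None
```

The job is done and handed in at about 19 s of the 69 s allowed. The switched-on unit was the one nearest the spray can:

- **Trip:** I pressed its yellow button with closed fingers, and the side camera showed the lever drop.
- **Board:** I gripped the green board by its heat sink and lowered it into that unit's tray until it touched the floor (about 5 N), then released it.
- **Lever:** I gripped the handle, swung it up until it met its stop (about 10 N), then let go and moved clear.

**Last checks:** The lever was leaning back and stayed up after release. The board lay flat and square inside the rim with a margin on every side. The other levers, the blue board and the bystanders looked unmoved, and the gripper was touching nothing.

**Disagreement:** Two wrist views put the tray centre about 5 mm apart in y. I settled that from a close view over the tray and nudged the board 1 mm before setting it down.

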